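# Back off a knurled clamp ring two turns and free the tube

## Robot

A 7-joint arm with a two-finger parallel gripper is mounted at the origin on the work surface. World frame = base frame: x ahead of the robot, y to its left, z up, the work surface at z = 0. Lengths are in m, angles in rad, forces in N, time in s.
With the tool pointing down it reaches from about 0.35 to 0.9 m from the base axis. Payload 8.1 kg.
Tool frame: the origin (TCP) lies at the very end of the fingers, on their centre line; the grasp point (between the pads) lies 19 mm behind it; z points along the fingers, y is the direction in which the jaws open and shut (so a half turn about z gives the same grasp; the last joint's range is limited). The gripper opens to 92 mm and grips with 3 to 60 N. Pads are 19 mm wide; open, the fingers measure 130 mm over their backs; the gripper's body (75 mm by 190 mm) begins 47 mm behind the grasp point.
Start: joints at [1.012, 0.434, 0.025, 1.573, -0.012, 1.134, -0.075], TCP at [0.275, -0.561, 0.227] pointing down, gripper open.
Joint ranges: [-2.62, 2.62], [-0.44, 2.09], [-1.27, 1.32], [0.08, 2.57], [-1.32, 4.46], [0.12, 2], [-2.74, 2.74]. Speed limits (rad/s): [2.22, 2.22, 3.01, 3.01, 3.14, 3.14, 3.14].

## Interface

Orientations are given as a rotation vector (axis times angle).
In Python, from cell import observe, get_image, sign_off gives the robot as it stands.
- The arm moves only by the tool arm_command, never from a script. Its argument "deltas" is a list of rows, each an object with "xyz": the shift along the tool's x, y, z in cm, a list of three; "turn": the turn about the tool's z in degrees; "jaw": the closure in counts, from 0 (fully open) to 255 (shut). A call has 1 to 5 rows; each row is the pose to reach, as a shift and turn from the pose measured when the call began, along the tool's axes at that moment; what a row does not reach only later rows make up. A row lasts 1/12 s, in which the tool goes at most 41.7 mm and 7.16 degrees, less where a joint would pass 70% of its speed; a pose out of reach is approached as far as the arm can. A call with a gripper value outside its range is refused whole. The fingers move at their own pace and stop on an object; "force" is the grip in N (left out, the last holds). Time passes only in rows, so rows that repeat a pose let the fingers close. It gives the time, the measured TCP pose, the force and the opening at its end, in the units of the state.
- observe(): the state, without advancing time (a new reading comes with each control period).
- get_image(name): name is "side" or "top"; returns a dict with "frame" (400x640x3 uint8, red, green, blue), "depth" (400x640 float32, m along the optical axis (not along the pixel's ray), 0 where there is no reading), "camera_matrix" (3x3 intrinsics, pixels), "cam_to_world" (4x4, takes a point from camera to world coordinates). Camera axes: x right, y up, looking along -z (the intrinsics and any distortion apply to the point x, -y, -z); pixel columns grow to the right and rows downward; lengths in m; the calibration is good to about 2 mm. A picture is of the moment at which its call begins.
- sign_off(): hands the job in, once; it reports no verdict.
The state is a dict: "clock": time; "joints": joint angles; "dq": joint speeds; "joint_efforts": joint torques, N m; "position": TCP position; "ee_rot": TCP orientation; "force": force on the tool from outside, world axes, zero at the start; "ft_torque": the same for the moment, N m; "width": opening from 0.0 (shut) to 1.0 (fully open).
Only numpy, scipy, OpenCV 4.12 (cv2) and the standard library are available. Lean on these libraries where they do the work, as an engineer would, in place of code of your own. Each camera call takes 0.05 s, during which the arm holds its last target.

## Task

Free the square tube from the clamp on the welding bench: with a fingertip against its knurled rim, roll the big black locking ring loose (anticlockwise seen from above) by two full turns, so that its white line comes back round to the red pointer for the second time. Then gently push the upturned nose of the yellow clamp strap, sliding the strap back under the ring until the nose no longer overlaps the tube at all. Do not grip or lift anything, and leave the tube and the other things on the bench where they are.

Things in the scene. Friction and masses are not known exactly. Their poses are not given: they have to be found in the camera images.
- ring (a joint): Angle of the knurled locking ring about its upright axis, rad: 0 fully tight (the start, against a stop), growing anticlockwise seen from above; one full turn is 6.283; a stop at three turns. Light friction (0.04 N m, about 1 N at the rim); stays where it is left; rises 3 mm a turn. When tight, a 44 mm collar under it locks the strap, which is free from about 1.3 turns on.
- ring_center (a point): Centre of the black metal locking ring: on its upright axis, half-way up the knurled rim. Rim 90 mm across over the knurls (40 upright ridges, 1.5 mm high) and 18 mm tall: 57 to 75 mm above the bench when tight, this point at 66 mm; it rises with the ring. Around and under it nothing is higher than 52 mm save the strap's nose. A fixed 12 mm stud in its middle reaches 100 mm height.
- ring_mark (a point): Outer end of the white line (7 mm wide) on the ring's top face, 43 mm from its axis; it turns with the ring and lies by the red pointer when tight and after every full turn.
- pointer (a point): Red pointer, 8 x 22 mm, fixed on top of the blue block, at the block's -y side: its centre, 53.5 mm from the ring's axis, 43 mm above the bench.
- block: Blue clamping block, fixed to the bench, 185 x 130 x 40 mm high, with two steel guide rails to 50 mm height. Origin: on the axis of the ring, at bench height. x: the direction in which the strap slides back (away from the tube); z up. The block reaches from x = -75 to +110 mm, y = -65 to +65 mm.
- strap_nose (a point): Centre of the front face of the yellow strap's upturned nose, 60 mm above the bench; x points to the rear (the way to push). Nose 50 mm wide, 12 thick, 40 to 72 mm above the bench. The strap is a loose plate, about 0.45 kg, lying on the block between its rails. This point starts at block x = -100 mm, 19 to 21 mm over the tube; unlocked it slides back 36 mm to a stop, pushed with a few N.
- tube: Steel square tube 40 x 40 mm (39 high), 200 mm long, loose on the bench just in front of the block (4 to 6 mm from it), about 0.9 kg. Origin: centre of its underside; y along its length, x as the block's x. Its edge next to the block is at x = +20 mm.
- can: Red metal can, 56 mm across, 130 mm tall, loose. Origin: centre of its underside. Leave alone.
- tips_cup: Grey metal cup, 70 mm across, 70 mm tall, loose. Origin: centre of its underside. Leave alone.
- hammer: Hammer about 240 mm long lying on the bench to the right of the block. Origin: underside near the middle of its length. Leave alone.
Mind the look-alikes: they are no part of the job. Of the things like the part that bears strap_nose, leave any that is purple or turquoise; of the rest the smaller one is meant.

How it is judged:
On the way, in this order (a step that is already met when the one before it is completed fails the run):
1. the ring is backed off two full turns, the strap still over the tube (value of joint ring between 11.866 and 13.266 rad and distance of strap_nose from where it was at the start of the episode below 0.008 m), for 0.2 s.
2. the strap is slid back clear of the tube (x of strap_nose in the frame of tube above 0.0205 m), for 0.2 s.
At the end, for the whole second after the job is handed in: The ring stands two turns from tight (within 0.7 rad, 40 degrees), at rest; the strap lies flat on the block with the front of its nose wholly behind the tube's rear edge; the tube is within 15 mm of where it was (value of joint ring between 11.866 and 13.266 rad and x of strap_nose in the frame of tube above 0.0205 m and angle between strap_nose's own z axis and vertical below 0.05 rad and x of strap_nose in the frame of block above -0.085 m and z of strap_nose in the frame of block between 0.057 and 0.063 m and distance of tube from where it was at the start of the episode below 0.015 m and velocity of joint ring between -0.05 and 0.05 rad/s); the robot touches nothing.
It fails at once if the strap is lifted or tipped (z of strap_nose in the frame of block above 0.07 m or angle between strap_nose's own z axis and vertical above 0.15 rad).
It fails at once if the strap is squeezed or rammed (over 60 N) (contact force between the fingers and strap above 60 N).
It fails at once if the tube is lifted or shoved away (over 15 mm) (distance of tube from where it was at the start of the episode above 0.015 m or height (world z) of tube above 0.01 m).
It fails at once if the can, cup or hammer is disturbed (over 20 mm) (distance of any of can, tips_cup, hammer from where it was at the start of the episode above 0.02 m).
It also fails if it takes over 72 s, if anything falls off the work surface, if the arm or the gripper's body presses on something with over 40 N, if the wrist force passes 120 N, or if a joint passes its speed limit or range.

## Working session

There is one attempt and no reset: what is moved stays moved. The work goes in short steps, Python scripts to look and compute and a tool call to move; the robot and the scene stay as the last step left them, time stands still between calls to the robot, and variables do not carry over. Pictures are saved under pics/ and viewed, and the job is handed in when it is done.

Besides the shell and the picture viewer there is one more tool, called after "Emit:" in YAML: its name, and indented under it one key for each argument. arm_command: Moves the arm, as the interface text tells. Its arguments: {"type":"object","properties":{"deltas":{"type":"array","items":{"type":"object","properties":{"xyz":{"type":"array","items":{"type":"number"}},"turn":{"type":"number"},"jaw":{"type":"number"}}}},"force":{"type":"number"}},"required":["deltas"]}

```bash
mkdir -p pics; ls; cat > h.py <<'E'
import numpy as np,cv2
from cell import observe,get_image
def save(n,name,crop=None,scale=1):
    im=get_image(n); f=im["frame"][:,:,::-1]
    if crop: 
        a,b,c,d=crop; f=f[b:d,a:c]
    if scale!=1: f=cv2.resize(f,None,fx=scale,fy=scale,interpolation=cv2.INTER_CUBIC)
    cv2.imwrite("pics/"+name,f); return im
def w(im,u,v,d=None):
    K=im["camera_matrix"]; d=im["depth"][int(v),int(u)] if d is None else d
    x=(u-K[0,2])/K[0,0]*d; y=(v-K[1,2])/K[1,1]*d
    return (im["cam_to_world"]@np.array([x,-y,-d,1]))[:3]
def wz(im,u,v,z):
    a=w(im,u,v,0.1);b=w(im,u,v,1.0); t=(z-a[2])/(b[2]-a[2]); return a+t*(b-a)
E
python3 - <<'E'
from h import *
import pickle
print(observe())
for n in("side","top"):
    im=save(n,n+"0.png"); pickle.dump(im,open(n+"0.pkl","wb"))
    print(n,im["camera_matrix"].tolist(),im["cam_to_world"].round(3).tolist(),im.keys())
E
```

```text
pics
{'clock': 0.0, 'joints': array([ 1.01240785,  0.43521094,  0.02499284,  1.5740789 , -0.01157244,
        1.13399267, -0.07510598]), 'dq': array([-1.24151897e-03,  1.89459273e-03,  2.62187393e-03, -7.14302314e-06,
        1.97848718e-03,  6.25057298e-04,  1.27886588e-03]), 'joint_efforts': array([-6.56096800e-04, -6.67860317e+01,  9.84675698e-01, -3.14468157e+01,
       -6.08062372e-02,  4.25951346e-02,  1.60683826e-04]), 'position': array([ 0.27481756, -0.56078239,  0.22595973]), 'ee_rot': array([-3.05897436e+00, -7.09315216e-01,  8.10154723e-04]), 'force': array([-0.81847223,  0.22110962, -0.02377082]), 'ft_torque': array([-0.04333365, -0.01509437,  0.00745313]), 'width': 1.0002564594717045}
side [[504.66486929218763, 0.0, 319.6761611728751], [0.0, 504.66486929218763, 205.38202058179965], [0.0, 0.0, 1.0]] [[0.996, 0.072, -0.053, 0.536], [-0.089, 0.707, -0.701, -0.819], [-0.013, 0.703, 0.711, 0.874], [0.0, 0.0, 0.0, 1.0]] dict_keys(['frame', 'depth', 'camera_matrix', 'cam_to_world'])
top [[493.31257375012564, 0.0, 315.9976597394793], [0.0, 493.31257375012564, 197.08468009768833], [0.0, 0.0, 1.0]] [[0.019, 0.979, -0.203, 0.289], [-1.0, 0.017, -0.008, -0.014], [-0.004, 0.203, 0.979, 1.519], [0.0, 0.0, 0.0, 1.0]] dict_keys(['frame', 'depth', 'camera_matrix', 'cam_to_world'])
```

View pics/side0.png

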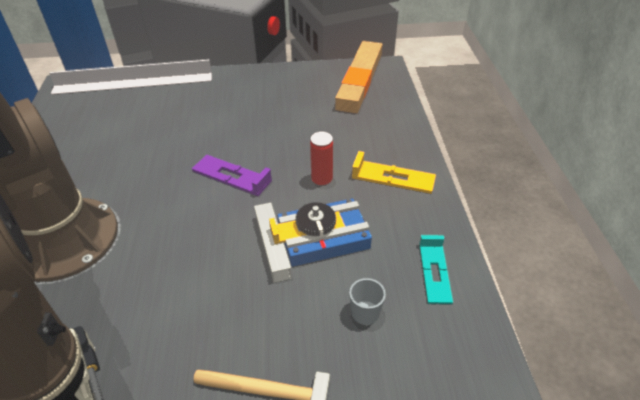

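View pics/top0.png

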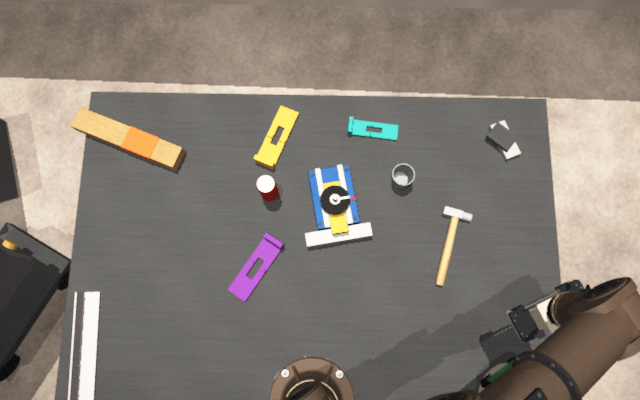

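Side view: the clamp is at (315,230), with the ring at (316,217), the mark and pointer at (322,240), the white tube at (271,240) and the strap nose at about (278,230). The can is at (321,158), the cup at (367,302) and the hammer at (262,385).

Strap candidates:
- Yellow in the clamp, (278,230) side / (339,225) top.
- Loose yellow, (395,175): larger.
- Purple, (232,173).
- Turquoise, (435,270).

I choose the yellow one in the clamp, since it is the smaller yellow strap and sits under the ring. I'll check it in a close crop.

```bash
python3 - <<'E'
import pickle,cv2,numpy as np
for n,c in(("side",(240,180,400,300)),("top",(290,150,420,250))):
    im=pickle.load(open(n+"0.pkl","rb")); a,b,x,y=c
    f=cv2.resize(im["frame"][b:y,a:x,::-1],None,fx=5,fy=5,interpolation=cv2.INTER_CUBIC)
    cv2.imwrite("pics/%s_c.png"%n,f)
E
```

```text
(no output)
```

View pics/side_c.png

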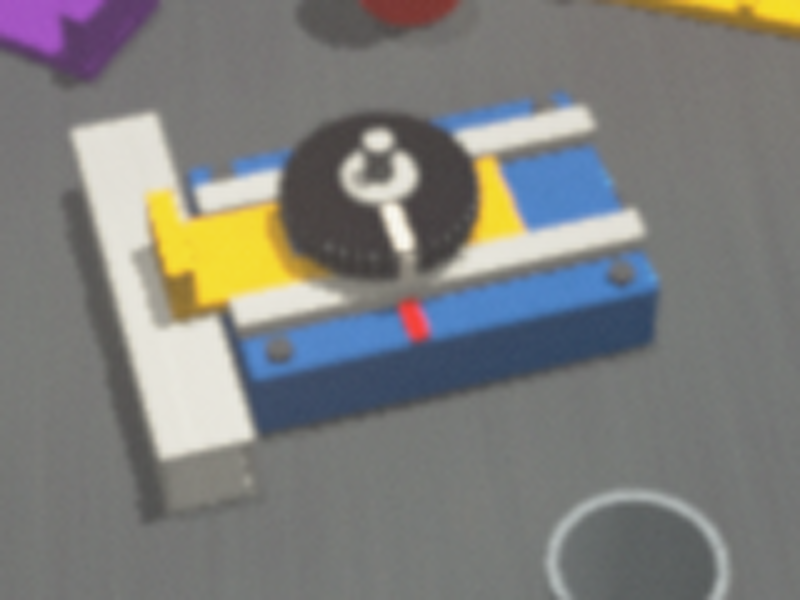

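View pics/top_c.png

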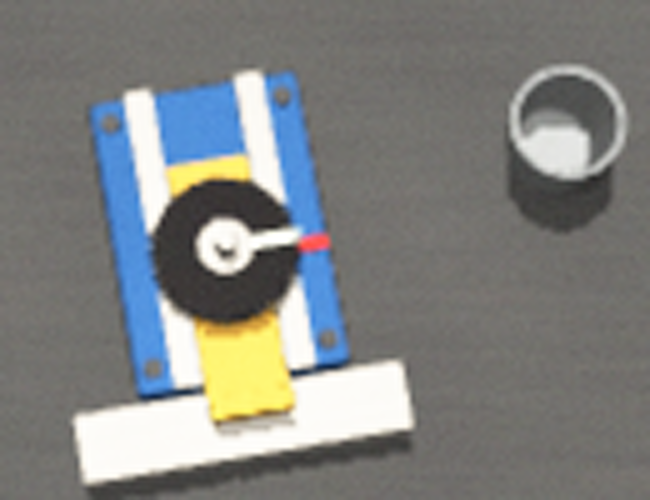

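The crops confirm the choice. In the top crop the ring is at (226,249) and the mark touches the red pointer at (314,242). The nose's front edge is at (212,420)–(295,410), lying over the tube.

```bash
python3 - <<'E'
import pickle
from h import *
S=pickle.load(open("side0.pkl","rb"));T=pickle.load(open("top0.pkl","rb"))
t=lambda u,v:(290+(u+.5)/5-.5,150+(v+.5)/5-.5); s=lambda u,v:(240+(u+.5)/5-.5,180+(v+.5)/5-.5)
# two-view triangulation helper
def tri(ps,pt):
    A=[];
    M=np.zeros((3,3));b=np.zeros(3)
    for im,p in((S,ps),(T,pt)):
        o=im["cam_to_world"][:3,3];d=w(im,*p,1.0)-o;d/=np.linalg.norm(d);P=np.eye(3)-np.outer(d,d);M+=P;b+=P@o
    return np.linalg.solve(M,b)
# ring by darkness segmentation
for nm,im,roi in(("S",S,(285,195,350,240)),("T",T,(315,180,355,220))):
    a,b,c,d=roi;f=im["frame"][b:d,a:c].astype(int); D=im["depth"]
    pts=[];
    for v in range(b,d):
        for u in range(a,c):
            p=w(im,u,v)
            if .07<p[2]<.082 : pts.append(p)
    pts=np.array(pts);(cx,cy),r=cv2.minEnclosingCircle(pts[:,:2].astype(np.float32));print(nm,"depth ring",len(pts),pts.mean(0),(cx,cy),r)
print("T ring",wz(T,*t(226,249),.075),"S",wz(S,*s(380,190),.075))
print("stud tri",tri(s(378,138),t(225,243)), "washer", tri(s(380,175),t(226,247)))
print("pointer",wz(T,*t(314,242),.043),wz(S,*s(414,321),.043),tri(s(414,321),t(314,242)))
print("mark",tri(s(405,246),t(300,240)))
print("block TL..",[wz(T,*t(*p),.04).round(4) for p in((92,107),(298,73),(348,360),(140,397))])
print("tube top T",[wz(T,*t(*p),.039).round(4) for p in((75,418),(404,362),(413,428),(84,486))])
print("tube top S",[wz(S,*s(*p),.039).round(4) for p in((72,130),(157,112),(254,440),(163,460))])
print("nose front top T",[wz(T,*t(*p),.072).round(4) for p in((212,422),(296,410))])
print("nose top S",[wz(S,*s(*p),.072).round(4) for p in((148,196),(168,190),(196,272),(172,278))])
print("can T",wz(T,267,185,.13),"cup",wz(T,403,173,.07))
E
```

```text
S depth ring 878 [ 0.5829809  -0.0641307   0.07385436] (0.5828964710235596, -0.061308398842811584) 0.045932888984680176
T depth ring 595 [ 0.58246332 -0.05665422  0.07503656] (0.5826849341392517, -0.056854769587516785) 0.04534253850579262
T ring [ 0.58271737 -0.0585748   0.075     ] S [ 0.58351567 -0.06616517  0.075     ]
stud tri [ 0.58278572 -0.05710126  0.09772236] washer [ 0.58393284 -0.05848676  0.07629236]
pointer [ 0.59454221 -0.11325986  0.043     ] [ 0.5935772  -0.11483325  0.043     ] [ 0.59425126 -0.11343439  0.04156002]
mark [ 0.58989045 -0.10242049  0.07731005]
block TL.. [array([0.6781, 0.0243, 0.04  ]), array([ 0.7021, -0.1032,  0.04  ]), array([ 0.5225, -0.1343,  0.04  ]), array([ 0.4976, -0.0087,  0.04  ])]
tube top T [array([0.4843, 0.0303, 0.039 ]), array([ 0.522 , -0.1683,  0.039 ]), array([ 0.4819, -0.1736,  0.039 ]), array([0.4433, 0.024 , 0.039 ])]
tube top S [array([0.4458, 0.0205, 0.039 ]), array([0.4856, 0.0284, 0.039 ]), array([ 0.5217, -0.1693,  0.039 ]), array([ 0.4838, -0.1759,  0.039 ])]
nose front top T [array([ 0.479 , -0.0515,  0.072 ]), array([ 0.487, -0.101,  0.072])]
nose top S [array([ 0.4826, -0.0567,  0.072 ]), array([ 0.4914, -0.054 ,  0.072 ]), array([ 0.5021, -0.1031,  0.072 ]), array([ 0.4918, -0.1055,  0.072 ])]
can T [0.61055855 0.13963247 0.13      ] cup [ 0.66898184 -0.26437654  0.07      ]
```

```bash
cat >> h.py <<'E'
from scipy.spatial.transform import Rotation as R
C=np.array([.583,-.059]); YAW=np.radians(10.6)
ex=np.array([np.cos(YAW),np.sin(YAW)]); ey=np.array([-ex[1],ex[0]])
def blk(p): d=np.asarray(p)[:2]-C; return np.array([d@ex,d@ey])*1000
def state():
    o=observe(); M=R.from_rotvec(o["ee_rot"]).as_matrix(); b=blk(o["position"])
    ya=np.degrees(np.arctan2(M[1,1],M[0,1]))-np.degrees(YAW)
    F=o["force"]; fb=(F[:2]@ex,F[:2]@ey,F[2])
    print("t%.2f blk(%.1f,%.1f) z%.1f  tooly in blk %.1fdeg tilt %.1f F_blk %s w%.2f j7 %.2f"%(o["clock"],*b,o["position"][2]*1000,ya,np.degrees(np.arccos(-M[2,2])),np.round(fb,1),o["width"],o["joints"][6]))
    return o,M
def plan(wps):  # block mm (x,y,z)
    o,M=state()
    for x,y,z in wps:
        p=np.r_[C+(x*ex+y*ey)/1000,z/1000]
        print((x.__round__(1),y.__round__(1),z),(100*M.T@(p-o["position"])).round(2).tolist())
E
python3 -c "
from h import *
plan([(0,-76,160),(0,-76,68)])"
```

```text
t0.10 blk(-395.2,-436.6) z226.1  tooly in blk -74.5deg tilt 0.1 F_blk [ 0.7  0.2 -0.3] w1.00 j7 -0.08
(0, -76, 160) [47.72, -24.17, 6.63]
(0, -76, 68) [47.72, -24.16, 15.83]
```

Emit:
arm_command:
  deltas:
    - {"xyz": [3, -1.5, 0], "turn": 3, "jaw": 255}
    - {"xyz": [6.5, -3.3, 0.5], "turn": 8, "jaw": 255}
    - {"xyz": [10, -5, 1], "turn": 15.5, "jaw": 255}
    - {"xyz": [13.5, -6.8, 1.5], "turn": 15.5, "jaw": 255}
    - {"xyz": [17, -8.6, 2], "turn": 15.5, "jaw": 255}
  force: 20

```text
clock: 0.52
position: [0.3903, -0.407, 0.2057]
ee_rot: [-3.127, -0.288, 0.001]
force: [0.4, -0.8, -0.1]
width: 0.69
```

```bash
python3 -c "
from h import *
plan([(0,-76,160),(0,-76,68)])"
```

```text
t0.52 blk(-253.4,-306.6) z205.7  tooly in blk -90.1deg tilt 0.1 F_blk [ 0.3 -0.9 -0.1] w0.69 j7 -0.67
(0, -76, 160) [25.32, -23.09, 4.59]
(0, -76, 68) [25.32, -23.07, 13.79]
```

Emit:
arm_command:
  deltas:
    - {"xyz": [2.8, -2.6, 0.5], "jaw": 255}
    - {"xyz": [5.6, -5.1, 1], "jaw": 255}
    - {"xyz": [8.4, -7.7, 1.5], "jaw": 255}
    - {"xyz": [11.2, -10.2, 2], "jaw": 255}
    - {"xyz": [14, -12.8, 2.5], "jaw": 255}

```text
schema error: expected keys xyz, turn, jaw
```

Emit:
arm_command:
  deltas:
    - {"xyz": [2.8, -2.6, 0.5], "jaw": 255}
    - {"xyz": [5.6, -5.1, 1], "jaw": 255}
    - {"xyz": [8.4, -7.7, 1.5], "jaw": 255}
    - {"xyz": [9.8, -9.0, 2], "jaw": 255}
    - {"xyz": [9.8, -9.0, 2], "jaw": 255}

```text
schema error: expected keys xyz, turn, jaw
```

```bash
python3 -c "
from h import *
plan([(0,-76,120),(0,-76,68)])
save('side','s1.png',(200,120,440,300),3)"
```

```text
t0.52 blk(-253.4,-306.6) z205.7  tooly in blk -90.1deg tilt 0.1 F_blk [ 0.3 -0.9 -0.1] w0.69 j7 -0.67
(0, -76, 120) [25.32, -23.08, 8.59]
(0, -76, 68) [25.32, -23.07, 13.79]
```

View pics/s1.png

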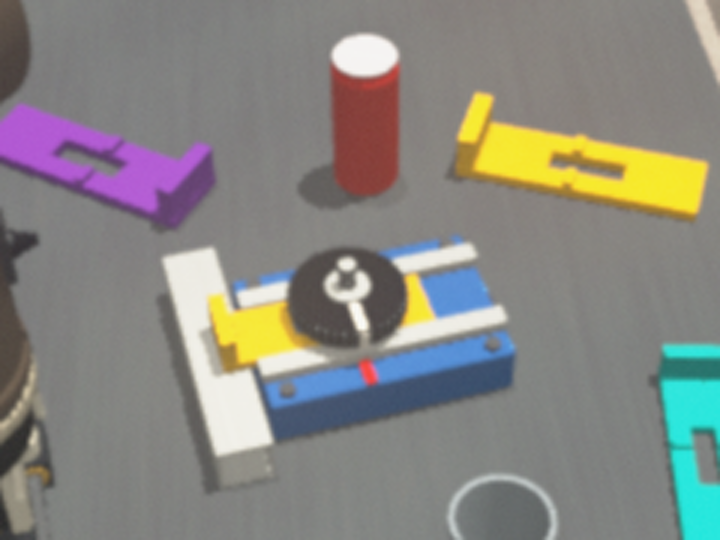

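The moves were refused because every row needs "turn". The picture shows the scene unchanged, with the nose at about (225,330) over the tube.

Emit:
arm_command:
  deltas:
    - {"xyz": [2.8, -2.6, 0.5], "turn": 0, "jaw": 255}
    - {"xyz": [5.6, -5.1, 1], "turn": 0, "jaw": 255}
    - {"xyz": [8.4, -7.7, 1.5], "turn": 0, "jaw": 255}
    - {"xyz": [11.2, -10.2, 2], "turn": 0, "jaw": 255}
    - {"xyz": [14, -12.8, 2.5], "turn": 0, "jaw": 255}

```text
clock: 0.98
position: [0.51, -0.2438, 0.1804]
ee_rot: [-3.119, -0.305, -0.002]
force: [0.1, -0.2, 0.0]
width: 0.282
```

Emit:
arm_command:
  deltas:
    - {"xyz": [2.8, -2.6, 0.5], "turn": 0, "jaw": 255}
    - {"xyz": [5.6, -5.1, 1], "turn": 0, "jaw": 255}
    - {"xyz": [8.4, -7.7, 1.5], "turn": 0, "jaw": 255}
    - {"xyz": [11.3, -10.2, 2], "turn": 0, "jaw": 255}
    - {"xyz": [11.3, -10.2, 2], "turn": 0, "jaw": 255}

```text
clock: 1.4
position: [0.6047, -0.1122, 0.16]
ee_rot: [-3.113, -0.32, -0.004]
force: [-1.0, 1.7, 0.4]
width: 0.007
```

```bash
python3 -c "
from h import *
plan([(0,-76,120),(0,-76,68)])
save('side','s2.png',(200,120,440,300),3)
save('top','t2.png',(270,130,430,250),5)"
```

```text
t1.40 blk(11.6,-56.3) z160.0  tooly in blk -88.8deg tilt 0.7 F_blk [-0.7  1.9  0.4] w0.01 j7 -1.29
(0, -76, 120) [-1.21, 2.0, 3.98]
(0, -76, 68) [-1.23, 2.06, 9.18]
```

View pics/s2.png

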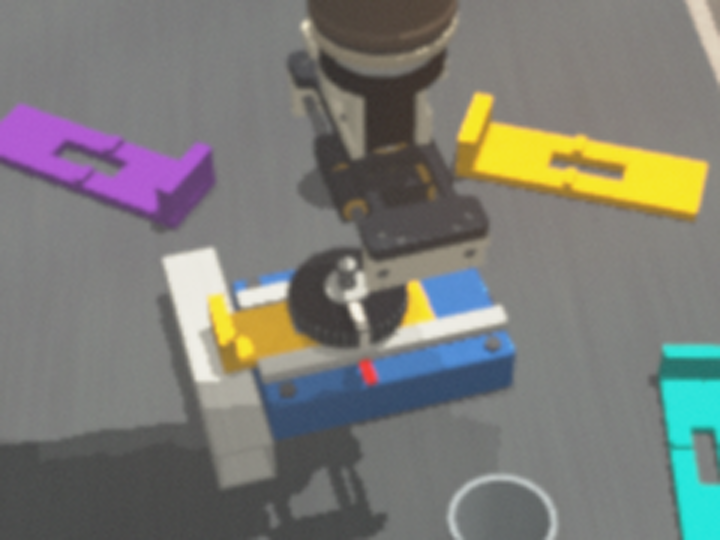

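View pics/t2.png

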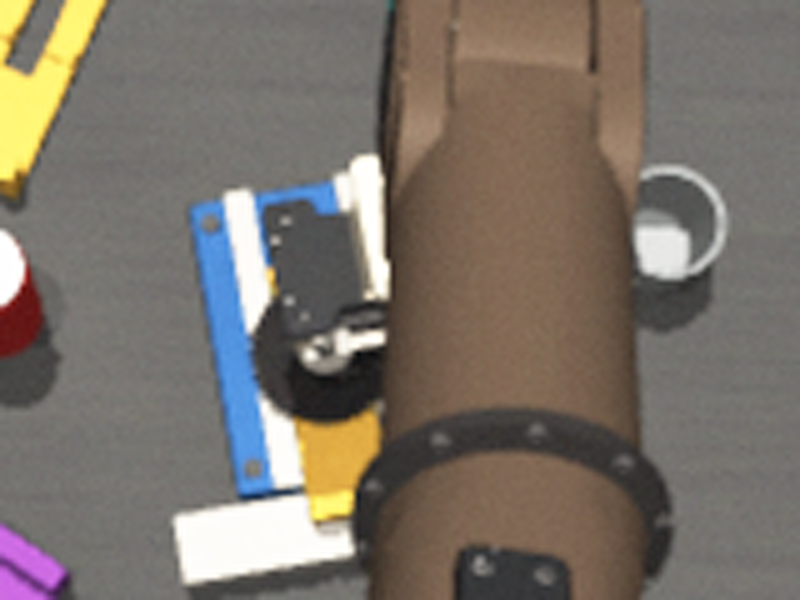

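```bash
cat >> h.py <<'E'
def proj(im,p):
    q=np.linalg.inv(im["cam_to_world"])@np.r_[p,1]; K=im["camera_matrix"]
    return K[0,0]*q[0]/-q[2]+K[0,2],K[1,1]*-q[1]/-q[2]+K[1,2]
E
python3 -c "
from h import *
im=save('side','s3.png',(260,160,380,260),6)
o,M=state()
u,v=proj(im,o['position']);print((u-200)*3,(v-120)*3, (u-260)*6,(v-160)*6)
u,v=proj(im,o['position']-M[:,2]*.066);print((u-200)*3,(v-120)*3, (u-260)*6,(v-160)*6)
"
```

```text
t1.55 blk(6.0,-64.9) z160.8  tooly in blk -89.4deg tilt 0.4 F_blk [-0.6 -0.6 -0. ] w0.01 j7 -1.29
377.4640852273616 262.6099343443275 394.92817045472316 285.219868688655
377.1636137418027 189.64887556373444 394.3272274836054 139.29775112746887
```

View pics/s3.png

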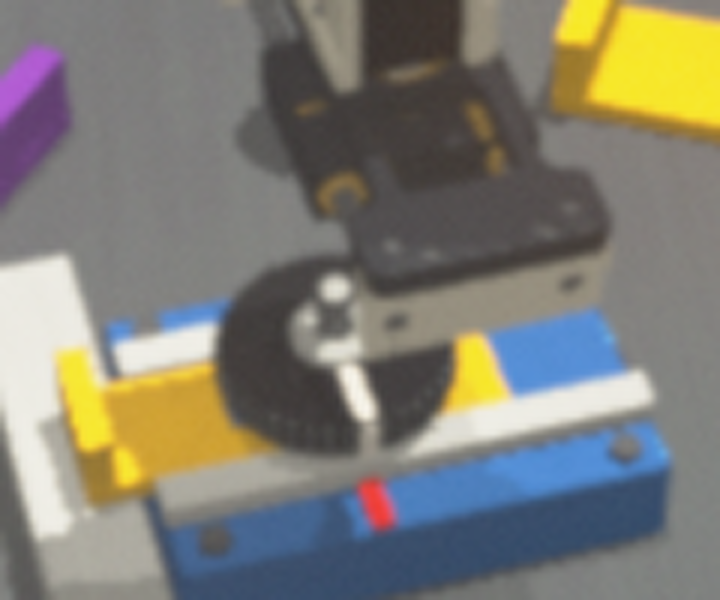

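Emit:
arm_command:
  deltas:
    - {"xyz": [-0.6, 1.2, 2], "turn": 0, "jaw": 255}
    - {"xyz": [-0.6, 1.2, 2], "turn": 0, "jaw": 255}
    - {"xyz": [-0.6, 1.2, 2], "turn": 0, "jaw": 255}

```text
clock: 1.8
position: [0.5954, -0.1368, 0.1401]
ee_rot: [-3.12, -0.301, 0.004]
force: [-0.2, 0.4, 0.0]
width: 0.006
```

```bash
python3 -c "
from h import *
o,M=state()
im=save('side','s4.png',(260,140,380,240),6)
o,M=state()
u,v=proj(im,o['position']);print((u-260)*6,(v-140)*6)
D=im['depth']
# all points above 90mm near the tool in tool frame mm
P=[]
for vv in range(100,260):
  for uu in range(240,400):
    p=w(im,uu,vv)
    if p[2]>.09: P.append(np.r_[1000*M.T@(p-o['position']),uu,vv])
P=np.array(P)
for z0 in range(-140,20,10):
    q=P[(P[:,2]>=z0)&(P[:,2]<z0+10)]
    if len(q): print(z0,len(q),q[:,0].min().round(),q[:,0].max().round(),q[:,1].min().round(),q[:,1].max().round(), q[:,3:].mean(0).round())
"
```

```text
t1.80 blk(-2.1,-78.8) z140.1  tooly in blk -89.6deg tilt 0.4 F_blk [-0.1  0.4  0. ] w0.01 j7 -1.27
t1.85 blk(-0.9,-78.0) z140.9  tooly in blk -89.5deg tilt 0.4 F_blk [-0.2  1.  -0.2] w0.00 j7 -1.27
386.26278598934914 478.46665974767586
-140 113 -24.0 23.0 -1.0 20.0 [325. 174.]
-130 125 -26.0 25.0 -5.0 21.0 [325. 178.]
-120 154 -27.0 23.0 -25.0 21.0 [321. 181.]
-110 1103 -39.0 34.0 -93.0 99.0 [329. 201.]
-100 214 -39.0 34.0 -86.0 98.0 [329. 207.]
-90 523 -39.0 35.0 -80.0 95.0 [319. 196.]
-80 313 -39.0 33.0 -81.0 91.0 [325. 210.]
-70 114 -39.0 33.0 -83.0 90.0 [331. 221.]
```

View pics/s4.png

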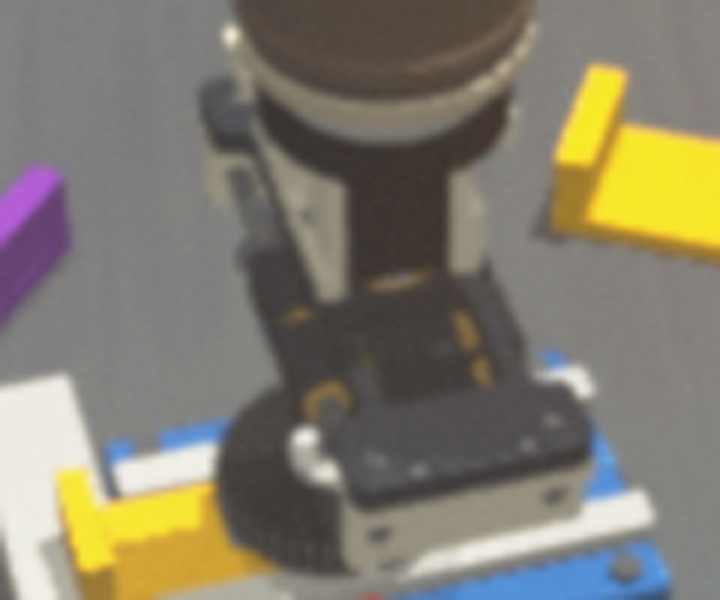

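The view confirms the geometry: the body's end face hides the fingers. It spans ±95 mm along tool y and ±37 mm along tool x, 66 mm behind the TCP. Next I descend beside the rim.

Emit:
arm_command:
  deltas:
    - {"xyz": [0, 0, 3], "turn": 0.5, "jaw": 255}
    - {"xyz": [0, 0, 6], "turn": 0.5, "jaw": 255}
    - {"xyz": [0, 0, 7.3], "turn": 0.5, "jaw": 255}
    - {"xyz": [0, 0, 7.3], "turn": 0.5, "jaw": 255}
    - {"xyz": [0, 0, 7.3], "turn": 0.5, "jaw": 255}

```text
clock: 2.27
position: [0.5965, -0.1353, 0.0684]
ee_rot: [-3.121, -0.289, 0.002]
force: [0.4, -0.0, 0.6]
width: 0.004
```

```bash
python3 -c "
from h import *
plan([(0,-70,68),(0,-64,68),(0,-62,68)])"
```

```text
t2.27 blk(-0.8,-77.4) z68.4  tooly in blk -90.0deg tilt 0.4 F_blk [ 0.4 -0.1  0.6] w0.00 j7 -1.29
(0, -70, 68) [0.08, -0.74, 0.05]
(0, -64, 68) [0.08, -1.34, 0.05]
(0, -62, 68) [0.08, -1.54, 0.06]
```

Emit:
arm_command:
  deltas:
    - {"xyz": [-0.9, -0.5, 0], "turn": 0, "jaw": 255}
    - {"xyz": [-0.9, -0.9, 0], "turn": 0, "jaw": 255}
    - {"xyz": [-0.9, -1.2, 0], "turn": 0, "jaw": 255}
    - {"xyz": [-0.9, -1.4, 0], "turn": 0, "jaw": 255}
    - {"xyz": [-0.9, -1.5, 0], "turn": 0, "jaw": 255}

```text
clock: 2.68
position: [0.5857, -0.1216, 0.0695]
ee_rot: [-3.121, -0.29, -0.001]
force: [-0.8, 0.1, 0.9]
width: 0.004
```

```bash
python3 -c "
from h import *
state()"
```

```text
t2.68 blk(-8.9,-62.0) z69.5  tooly in blk -90.0deg tilt 0.4 F_blk [-0.7  0.2  0.9] w0.00 j7 -1.31
```

No contact yet at by = -62. I'll keep feeling inward.

Emit:
arm_command:
  deltas:
    - {"xyz": [0, -0.2, 0.1], "turn": 0, "jaw": 255}
    - {"xyz": [0, -0.4, 0.1], "turn": 0, "jaw": 255}
    - {"xyz": [0, -0.5, 0.1], "turn": 0, "jaw": 255}

```text
clock: 2.93
position: [0.5849, -0.1162, 0.0685]
ee_rot: [-3.121, -0.29, -0.001]
force: [-0.8, 0.4, 0.4]
width: 0.01
```

```bash
python3 -c "
from h import *
state()"
```

```text
t2.93 blk(-8.7,-56.6) z68.5  tooly in blk -90.0deg tilt 0.4 F_blk [-0.8  0.5  0.4] w0.01 j7 -1.32
```

Emit:
arm_command:
  deltas:
    - {"xyz": [0, -0.1, 0.05], "turn": 0, "jaw": 255}
    - {"xyz": [0, -0.2, 0.05], "turn": 0, "jaw": 255}
    - {"xyz": [0, -0.3, 0.05], "turn": 0, "jaw": 255}

```text
clock: 3.18
position: [0.5843, -0.1132, 0.0679]
ee_rot: [-3.121, -0.29, -0.001]
force: [-0.3, -0.2, -0.0]
width: 0.004
```

```bash
python3 -c "
from h import *
state()"
```

```text
t3.18 blk(-8.7,-53.5) z67.9  tooly in blk -90.0deg tilt 0.4 F_blk [-0.4 -0.1 -0. ] w0.00 j7 -1.32
```

Emit:
arm_command:
  deltas:
    - {"xyz": [0, -0.2, 0], "turn": 0, "jaw": 255}
    - {"xyz": [0, -0.3, 0], "turn": 0, "jaw": 255}
    - {"xyz": [0, -0.4, 0], "turn": 0, "jaw": 255}

```text
clock: 3.43
position: [0.5841, -0.1118, 0.0683]
ee_rot: [-3.124, -0.287, -0.002]
force: [0.9, -8.1, 2.0]
width: 0.004
```

```bash
python3 -c "
from h import *
state()"
```

```text
t3.43 blk(-8.7,-52.1) z68.3  tooly in blk -90.1deg tilt 0.3 F_blk [-0.6 -8.2  2. ] w0.00 j7 -1.33
```

```bash
cat >> h.py <<'E'
hx,hy=9.5,7.5
def path(Rr,n=2000):
    pts=[]
    for k,(sx,sy) in enumerate(((1,-1),(1,1),(-1,1),(-1,-1))):
        for a in np.linspace(-90+90*k,90*k,500):
            pts.append((Rr*np.cos(np.radians(a))+sx*hx,Rr*np.sin(np.radians(a))+sy*hy))
    pts=np.array(pts); pts=np.vstack([pts,pts[:1]])
    s=np.r_[0,np.cumsum(np.linalg.norm(np.diff(pts,axis=0),axis=1))]
    L=s[-1]; f=lambda q:np.array([np.interp(q%L,s,pts[:,0]),np.interp(q%L,s,pts[:,1])])
    return f,L
def nxt(z,pen=3,step=10,n=5):
    f,L=path(45-pen); o,M=state(); b=blk(o["position"])
    q=np.arange(0,L,.5); P=np.array([f(x) for x in q]); s0=q[np.argmin(((P-b)**2).sum(1))]
    print("s",s0,"of",L.round())
    plan([(*f(s0+step*(i+1)),z) for i in range(n)])
E
python3 -c "
from h import *
nxt(68)"
```

```text
t3.43 blk(-8.7,-52.1) z68.3  tooly in blk -90.1deg tilt 0.3 F_blk [-0.6 -8.2  2. ] w0.00 j7 -1.33
s 313.5 of 332.0
t3.43 blk(-8.7,-52.1) z68.3  tooly in blk -90.1deg tilt 0.3 F_blk [-0.6 -8.2  2. ] w0.00 j7 -1.33
(np.float64(1.1), np.float64(-49.5), 68) [0.98, -0.26, 0.04]
(np.float64(11.1), np.float64(-49.5), 68) [1.98, -0.27, 0.04]
(np.float64(21.0), np.float64(-47.9), 68) [2.96, -0.43, 0.04]
(np.float64(30.2), np.float64(-44.1), 68) [3.88, -0.81, 0.04]
(np.float64(38.2), np.float64(-38.2), 68) [4.69, -1.4, 0.05]
```

Emit:
arm_command:
  deltas:
    - {"xyz": [1, -0.3, 0], "turn": 0, "jaw": 255}
    - {"xyz": [2, -0.3, 0], "turn": 0, "jaw": 255}
    - {"xyz": [3, -0.45, 0], "turn": 0, "jaw": 255}
    - {"xyz": [3.9, -0.8, 0], "turn": 0, "jaw": 255}
    - {"xyz": [4.7, -1.4, 0], "turn": 0, "jaw": 255}

```text
clock: 3.85
position: [0.6295, -0.0909, 0.0691]
ee_rot: [-3.126, -0.285, -0.006]
force: [3.6, -4.4, 1.8]
width: 0.003
```

```bash
python3 -c "
from h import *
nxt(68)
save('side','s5.png',(240,160,400,280),5)"
```

```text
t3.85 blk(39.9,-39.9) z69.1  tooly in blk -90.2deg tilt 0.3 F_blk [ 2.7 -5.   1.8] w0.00 j7 -1.37
s 31.5 of 332.0
t3.85 blk(39.9,-39.9) z69.1  tooly in blk -90.2deg tilt 0.3 F_blk [ 2.7 -5.   1.8] w0.00 j7 -1.37
(np.float64(44.6), np.float64(-30.6), 68) [0.47, -0.93, 0.11]
(np.float64(49.0), np.float64(-21.7), 68) [0.91, -1.83, 0.11]
(np.float64(51.3), np.float64(-12.0), 68) [1.13, -2.8, 0.12]
(np.float64(51.5), np.float64(-2.0), 68) [1.15, -3.8, 0.12]
(np.float64(51.5), np.float64(8.0), 68) [1.15, -4.8, 0.12]
```

View pics/s5.png

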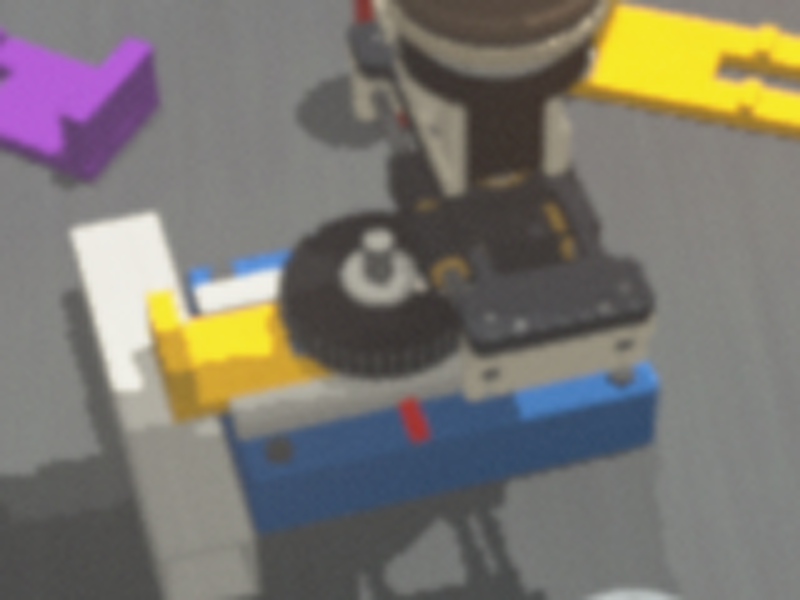

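The ring rolls: the white line has moved from the pointer (414,420) to the right side near (420,285), with no sign of slipping.

Emit:
arm_command:
  deltas:
    - {"xyz": [0.4, -0.9, 0.05], "turn": 0, "jaw": 255}
    - {"xyz": [0.85, -1.8, 0.1], "turn": 0, "jaw": 255}
    - {"xyz": [1.1, -2.8, 0.1], "turn": 0, "jaw": 255}
    - {"xyz": [1.1, -3.8, 0.1], "turn": 0, "jaw": 255}
    - {"xyz": [1.1, -4.8, 0.1], "turn": 0, "jaw": 255}

```text
clock: 4.32
position: [0.6359, -0.0366, 0.0693]
ee_rot: [-3.123, -0.29, -0.017]
force: [4.5, -0.6, 1.2]
width: 0.006
```

```bash
python3 -c "
from h import *
nxt(68)"
```

```text
t4.32 blk(56.1,12.2) z69.3  tooly in blk -90.0deg tilt 0.7 F_blk [ 4.3 -1.4  1.2] w0.01 j7 -1.45
s 85.0 of 332.0
t4.32 blk(56.1,12.2) z69.3  tooly in blk -90.0deg tilt 0.7 F_blk [ 4.3 -1.4  1.2] w0.01 j7 -1.45
(np.float64(49.2), np.float64(21.3), 68) [-0.7, -0.9, 0.13]
(np.float64(44.8), np.float64(30.2), 68) [-1.13, -1.8, 0.13]
(np.float64(38.5), np.float64(37.9), 68) [-1.77, -2.57, 0.12]
(np.float64(30.5), np.float64(43.9), 68) [-2.57, -3.17, 0.12]
(np.float64(21.3), np.float64(47.8), 68) [-3.49, -3.56, 0.11]
```

Emit:
arm_command:
  deltas:
    - {"xyz": [-0.5, -0.9, 0.1], "turn": 0, "jaw": 255}
    - {"xyz": [-1.0, -1.8, 0.1], "turn": 0, "jaw": 255}
    - {"xyz": [-1.75, -2.55, 0.1], "turn": 0, "jaw": 255}
    - {"xyz": [-2.55, -3.15, 0.1], "turn": 0, "jaw": 255}
    - {"xyz": [-3.5, -3.5, 0.1], "turn": 0, "jaw": 255}

```text
clock: 4.73
position: [0.5959, -0.0039, 0.0689]
ee_rot: [-3.119, -0.295, -0.023]
force: [2.8, 9.1, 5.4]
width: 0.0
```

```bash
python3 -c "
from h import *
nxt(69)
save('side','s6.png',(240,160,400,280),5)"
```

```text
t4.73 blk(22.8,51.8) z68.9  tooly in blk -89.8deg tilt 1.0 F_blk [4.4 8.4 5.4] w0.00 j7 -1.50
s 134.5 of 332.0
t4.73 blk(22.8,51.8) z68.9  tooly in blk -89.8deg tilt 1.0 F_blk [4.4 8.4 5.4] w0.00 j7 -1.50
(np.float64(11.9), np.float64(49.4), 69) [-1.09, 0.23, -0.03]
(np.float64(1.9), np.float64(49.5), 69) [-2.09, 0.22, -0.05]
(np.float64(-8.1), np.float64(49.5), 69) [-3.09, 0.22, -0.06]
(np.float64(-18.0), np.float64(48.6), 69) [-4.08, 0.3, -0.08]
(np.float64(-27.5), np.float64(45.5), 69) [-5.03, 0.61, -0.09]
```

View pics/s6.png

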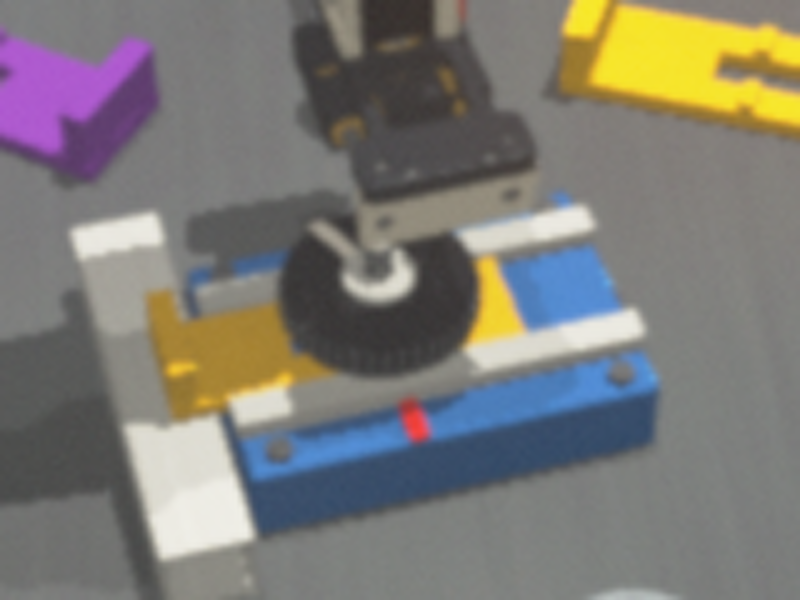

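The white line now points to the upper left (320,228), so the ring has turned about 3.6 rad.

Emit:
arm_command:
  deltas:
    - {"xyz": [-1.0, 0.1, -0.05], "turn": 0, "jaw": 255}
    - {"xyz": [-2.0, 0.2, -0.05], "turn": 0, "jaw": 255}
    - {"xyz": [-3.0, 0.2, -0.05], "turn": 0, "jaw": 255}
    - {"xyz": [-4.0, 0.3, -0.05], "turn": 0, "jaw": 255}
    - {"xyz": [-5.0, 0.6, -0.05], "turn": 0, "jaw": 255}

```text
clock: 5.2
position: [0.5443, -0.0172, 0.0688]
ee_rot: [-3.117, -0.299, -0.018]
force: [-0.0, 1.8, 3.8]
width: 0.006
```

```bash
python3 -c "
from h import *
nxt(70)"
```

```text
t5.20 blk(-30.4,48.2) z68.8  tooly in blk -89.6deg tilt 0.9 F_blk [0.3 1.7 3.8] w0.01 j7 -1.48
s 186.0 of 332.0
t5.20 blk(-30.4,48.2) z68.8  tooly in blk -89.6deg tilt 0.9 F_blk [0.3 1.7 3.8] w0.01 j7 -1.48
(np.float64(-37.1), np.float64(39.2), 70) [-0.67, 0.9, -0.14]
(np.float64(-43.8), np.float64(31.8), 70) [-1.35, 1.63, -0.15]
(np.float64(-48.5), np.float64(23.0), 70) [-1.83, 2.51, -0.17]
(np.float64(-51.1), np.float64(13.4), 70) [-2.09, 3.47, -0.18]
(np.float64(-51.5), np.float64(3.4), 70) [-2.14, 4.47, -0.19]
```

Emit:
arm_command:
  deltas:
    - {"xyz": [-0.5, 1.0, -0.1], "turn": 0, "jaw": 255}
    - {"xyz": [-1.2, 1.75, -0.1], "turn": 0, "jaw": 255}
    - {"xyz": [-1.7, 2.5, -0.15], "turn": 0, "jaw": 255}
    - {"xyz": [-2.0, 3.5, -0.15], "turn": 0, "jaw": 255}
    - {"xyz": [-2.05, 4.5, -0.15], "turn": 0, "jaw": 255}

```text
clock: 5.62
position: [0.5292, -0.066, 0.0688]
ee_rot: [-3.116, -0.299, -0.01]
force: [-6.6, -0.2, 4.1]
width: 0.005
```

```bash
python3 -c "
from h import *
nxt(70)
save('side','s7.png',(240,160,400,280),5)"
```

```text
t5.62 blk(-54.1,3.0) z68.8  tooly in blk -89.6deg tilt 0.7 F_blk [-6.6  1.1  4.1] w0.00 j7 -1.39
s 236.5 of 332.0
t5.62 blk(-54.1,3.0) z68.8  tooly in blk -89.6deg tilt 0.7 F_blk [-6.6  1.1  4.1] w0.00 j7 -1.39
(np.float64(-51.5), np.float64(-7.1), 70) [0.26, 1.01, -0.13]
(np.float64(-50.4), np.float64(-17.0), 70) [0.36, 2.0, -0.14]
(np.float64(-47.0), np.float64(-26.4), 70) [0.69, 2.94, -0.15]
(np.float64(-41.5), np.float64(-34.7), 70) [1.24, 3.78, -0.15]
(np.float64(-34.2), np.float64(-41.5), 70) [1.97, 4.46, -0.15]
```

View pics/s7.png

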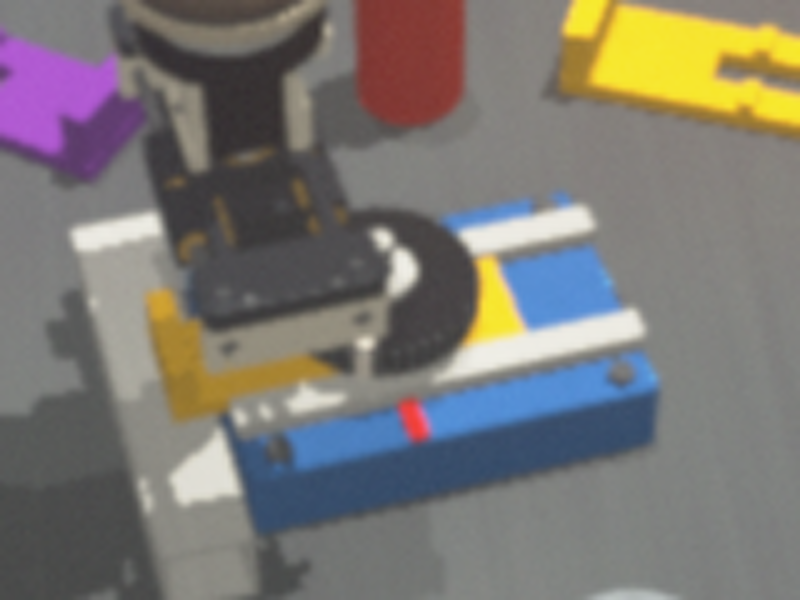

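The white line is at (365,345), just before the pointer, so about 5.8 rad. That agrees with the rolled length of 255 mm / 45 mm. Continuing.

Emit:
arm_command:
  deltas:
    - {"xyz": [0.2, 1.0, -0.1], "turn": 0, "jaw": 255}
    - {"xyz": [0.35, 2.0, -0.15], "turn": 0, "jaw": 255}
    - {"xyz": [0.75, 2.95, -0.2], "turn": 0, "jaw": 255}
    - {"xyz": [1.3, 3.75, -0.2], "turn": 0, "jaw": 255}
    - {"xyz": [2.0, 4.4, -0.2], "turn": 0, "jaw": 255}

```text
clock: 6.08
position: [0.5585, -0.11, 0.0706]
ee_rot: [-3.119, -0.293, -0.011]
force: [-1.0, -0.9, -0.0]
width: 0.006
```

```bash
python3 -c "
from h import *
nxt(71)"
```

```text
t6.08 blk(-33.4,-45.6) z70.6  tooly in blk -89.9deg tilt 0.6 F_blk [-1.2 -0.7 -0. ] w0.01 j7 -1.32
s 289.5 of 332.0
t6.08 blk(-33.4,-45.6) z70.6  tooly in blk -89.9deg tilt 0.6 F_blk [-1.2 -0.7 -0. ] w0.01 j7 -1.32
(np.float64(-22.7), np.float64(-47.4), 71) [1.08, 0.18, -0.03]
(np.float64(-12.9), np.float64(-49.4), 71) [2.05, 0.38, -0.02]
(np.float64(-2.9), np.float64(-49.5), 71) [3.05, 0.4, -0.01]
(np.float64(7.1), np.float64(-49.5), 71) [4.05, 0.4, -0.01]
(np.float64(17.1), np.float64(-48.8), 71) [5.05, 0.33, 0.0]
```

Emit:
arm_command:
  deltas:
    - {"xyz": [0.9, 0.05, -0.1], "turn": 0, "jaw": 255}
    - {"xyz": [1.9, 0.3, -0.1], "turn": 0, "jaw": 255}
    - {"xyz": [2.9, 0.3, -0.1], "turn": 0, "jaw": 255}
    - {"xyz": [3.9, 0.3, -0.1], "turn": 0, "jaw": 255}
    - {"xyz": [4.9, 0.2, -0.1], "turn": 0, "jaw": 255}

```text
clock: 6.5
position: [0.6098, -0.1055, 0.0729]
ee_rot: [-3.123, -0.29, -0.016]
force: [0.2, -7.3, 3.0]
width: 0.002
```

```bash
python3 -c "
from h import *
nxt(72)
save('side','s8.png',(240,160,400,280),5)"
```

```text
t6.50 blk(17.8,-50.7) z72.9  tooly in blk -90.0deg tilt 0.7 F_blk [-1.1 -7.2  3. ] w0.00 j7 -1.33
s 8.0 of 332.0
t6.50 blk(17.8,-50.7) z72.9  tooly in blk -90.0deg tilt 0.7 F_blk [-1.1 -7.2  3. ] w0.00 j7 -1.33
(np.float64(27.0), np.float64(-45.7), 72) [0.92, -0.5, 0.11]
(np.float64(35.5), np.float64(-40.5), 72) [1.77, -1.02, 0.12]
(np.float64(42.5), np.float64(-33.5), 72) [2.47, -1.72, 0.13]
(np.float64(47.7), np.float64(-24.9), 72) [2.99, -2.57, 0.14]
(np.float64(50.7), np.float64(-15.4), 72) [3.3, -3.52, 0.14]
```

View pics/s8.png

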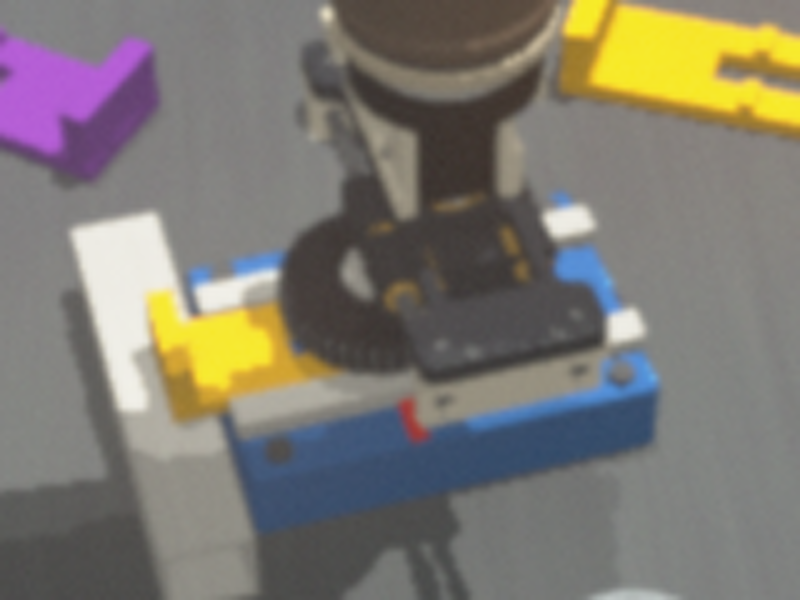

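The gripper body hides the mark, but it is no longer on the visible left half, so the ring is past the pointer. Continuing.

Emit:
arm_command:
  deltas:
    - {"xyz": [0.9, -0.5, 0], "turn": 0, "jaw": 255}
    - {"xyz": [1.75, -1.1, 0], "turn": 0, "jaw": 255}
    - {"xyz": [2.4, -1.8, 0], "turn": 0, "jaw": 255}
    - {"xyz": [2.9, -2.6, 0], "turn": 0, "jaw": 255}
    - {"xyz": [3.1, -3.5, 0], "turn": 0, "jaw": 255}

```text
clock: 6.97
position: [0.6387, -0.0628, 0.0745]
ee_rot: [-3.122, -0.293, -0.027]
force: [6.8, -1.3, 0.4]
width: 0.006
```

```bash
python3 -c "
from h import *
nxt(72)
save('side','s9.png',(240,160,400,280),5)"
```

```text
t6.97 blk(54.1,-14.0) z74.5  tooly in blk -89.9deg tilt 1.0 F_blk [ 6.5 -2.6  0.4] w0.01 j7 -1.40
s 60.0 of 332.0
t6.97 blk(54.1,-14.0) z74.5  tooly in blk -89.9deg tilt 1.0 F_blk [ 6.5 -2.6  0.4] w0.01 j7 -1.40
(np.float64(51.5), np.float64(-3.5), 72) [-0.26, -1.05, 0.25]
(np.float64(51.5), np.float64(6.5), 72) [-0.26, -2.05, 0.25]
(np.float64(50.5), np.float64(16.5), 72) [-0.35, -3.04, 0.25]
(np.float64(47.3), np.float64(25.9), 72) [-0.68, -3.99, 0.25]
(np.float64(41.9), np.float64(34.3), 72) [-1.21, -4.83, 0.25]
```

View pics/s9.png

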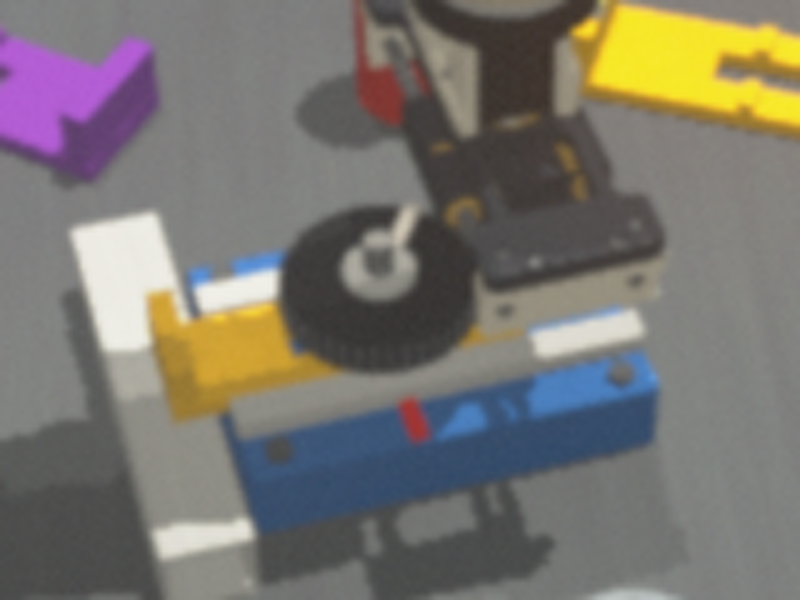

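The mark is at (408,215), the far side, about 150° past the pointer, so roughly 8.9 rad. About 3.65 rad (~165 mm of rolling) is left.

Emit:
arm_command:
  deltas:
    - {"xyz": [-0.3, -1.0, 0.1], "turn": 0, "jaw": 255}
    - {"xyz": [-0.3, -2.0, 0.2], "turn": 0, "jaw": 255}
    - {"xyz": [-0.4, -3.0, 0.2], "turn": 0, "jaw": 255}
    - {"xyz": [-0.8, -3.95, 0.2], "turn": 0, "jaw": 255}
    - {"xyz": [-1.4, -4.7, 0.2], "turn": 0, "jaw": 255}

```text
clock: 7.43
position: [0.6173, -0.0124, 0.0732]
ee_rot: [-3.117, -0.301, -0.032]
force: [3.6, 2.8, 2.2]
width: 0.002
```

```bash
python3 -c "
from h import *
nxt(72)"
```

```text
t7.43 blk(42.3,39.5) z73.2  tooly in blk -89.6deg tilt 1.3 F_blk [4.1 2.1 2.2] w0.00 j7 -1.48
s 113.5 of 332.0
t7.43 blk(42.3,39.5) z73.2  tooly in blk -89.6deg tilt 1.3 F_blk [4.1 2.1 2.2] w0.00 j7 -1.48
(np.float64(31.7), np.float64(43.1), 72) [-1.06, -0.37, 0.1]
(np.float64(22.7), np.float64(47.4), 72) [-1.96, -0.8, 0.09]
(np.float64(12.9), np.float64(49.4), 72) [-2.93, -1.0, 0.07]
(np.float64(2.9), np.float64(49.5), 72) [-3.93, -1.03, 0.05]
(np.float64(-7.1), np.float64(49.5), 72) [-4.93, -1.03, 0.03]
```

Emit:
arm_command:
  deltas:
    - {"xyz": [-1.0, -0.35, 0.1], "turn": 0, "jaw": 255}
    - {"xyz": [-1.9, -0.75, 0.1], "turn": 0, "jaw": 255}
    - {"xyz": [-2.9, -0.95, 0.1], "turn": 0, "jaw": 255}
    - {"xyz": [-3.9, -1.0, 0.1], "turn": 0, "jaw": 255}
    - {"xyz": [-4.9, -0.95, 0.1], "turn": 0, "jaw": 255}

```text
clock: 7.85
position: [0.5671, -0.0069, 0.0722]
ee_rot: [-3.112, -0.308, -0.035]
force: [-0.8, 11.9, 10.6]
width: 0.006
```

```bash
python3 -c "
from h import *
nxt(72)
save('side','s10.png',(240,160,400,280),5)"
```

```text
t7.85 blk(-6.0,54.1) z72.2  tooly in blk -89.3deg tilt 1.5 F_blk [ 1.5 11.8 10.6] w0.01 j7 -1.49
s 162.5 of 332.0
t7.85 blk(-6.0,54.1) z72.2  tooly in blk -89.3deg tilt 1.5 F_blk [ 1.5 11.8 10.6] w0.01 j7 -1.49
(np.float64(-16.0), np.float64(49.0), 72) [-1.01, 0.5, -0.01]
(np.float64(-25.6), np.float64(46.3), 72) [-1.97, 0.76, -0.04]
(np.float64(-34.3), np.float64(41.4), 72) [-2.84, 1.24, -0.07]
(np.float64(-41.6), np.float64(34.6), 72) [-3.58, 1.91, -0.09]
(np.float64(-47.1), np.float64(26.2), 72) [-4.14, 2.74, -0.11]
```

View pics/s10.png

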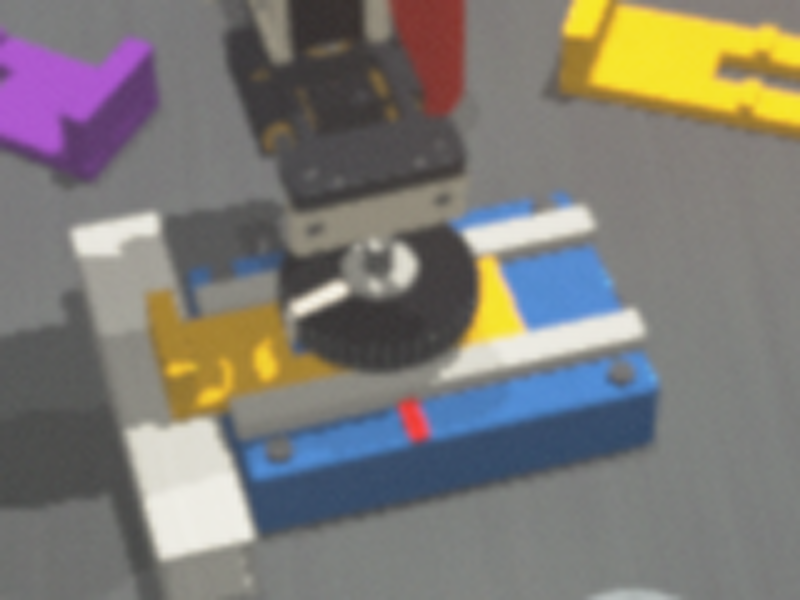

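```bash
cat >> h.py <<'E'
def markang(im,u,v,z):
    b=blk(wz(im,u,v,z)); return b.round(1),np.degrees(np.arctan2(b[1],b[0]))+90
E
python3 -c "
from h import *
im=get_image('side')
s=lambda u,v:(240+(u+.5)/5-.5,160+(v+.5)/5-.5)
print(markang(im,*s(296,306),.080))
S=__import__('pickle').load(open('side0.pkl','rb'))
print(markang(S,240+405/5,180+246/5,.075))
nxt(73)
"
```

```text
(array([-39.2, -10.6]), np.float64(-74.79791717801379))
(array([  1.2, -43.1]), np.float64(1.6393594062737407))
t7.95 blk(-7.8,54.1) z72.0  tooly in blk -89.3deg tilt 1.4 F_blk [-2.  12.  11.8] w0.01 j7 -1.49
s 164.0 of 332.0
t7.95 blk(-7.8,54.1) z72.0  tooly in blk -89.3deg tilt 1.4 F_blk [-2.  12.  11.8] w0.01 j7 -1.49
(np.float64(-17.5), np.float64(48.7), 73) [-0.98, 0.52, -0.13]
(np.float64(-27.0), np.float64(45.7), 73) [-1.93, 0.82, -0.15]
(np.float64(-35.5), np.float64(40.5), 73) [-2.79, 1.33, -0.18]
(np.float64(-42.6), np.float64(33.4), 73) [-3.5, 2.02, -0.2]
(np.float64(-47.7), np.float64(24.9), 73) [-4.03, 2.87, -0.22]
```

The mark is 75° short of the pointer, which is about 59 mm of rolling. I'll do 50 mm now.

Emit:
arm_command:
  deltas:
    - {"xyz": [-0.9, 0.35, -0.1], "turn": 0, "jaw": 255}
    - {"xyz": [-1.85, 0.85, -0.15], "turn": 0, "jaw": 255}
    - {"xyz": [-2.7, 1.4, -0.15], "turn": 0, "jaw": 255}
    - {"xyz": [-3.4, 2.05, -0.2], "turn": 0, "jaw": 255}
    - {"xyz": [-3.9, 2.85, -0.2], "turn": 0, "jaw": 255}

```text
clock: 8.37
position: [0.5295, -0.0425, 0.0723]
ee_rot: [-3.111, -0.309, -0.024]
force: [-4.4, 2.7, 4.0]
width: 0.007
```

```bash
python3 -c "
from h import *
save('side','s11.png',(240,160,400,280),5)
nxt(73)"
```

```text
t8.42 blk(-50.7,23.5) z72.1  tooly in blk -89.4deg tilt 1.1 F_blk [-5.9  1.1  3.1] w0.01 j7 -1.42
s 216.5 of 332.0
t8.42 blk(-50.7,23.5) z72.1  tooly in blk -89.4deg tilt 1.1 F_blk [-5.9  1.1  3.1] w0.01 j7 -1.42
(np.float64(-51.2), np.float64(12.9), 73) [-0.05, 1.05, -0.1]
(np.float64(-51.5), np.float64(2.9), 73) [-0.1, 2.05, -0.12]
(np.float64(-51.5), np.float64(-7.1), 73) [-0.11, 3.05, -0.13]
(np.float64(-50.4), np.float64(-17.0), 73) [-0.01, 4.04, -0.14]
(np.float64(-47.0), np.float64(-26.4), 73) [0.32, 4.99, -0.14]
```

View pics/s11.png

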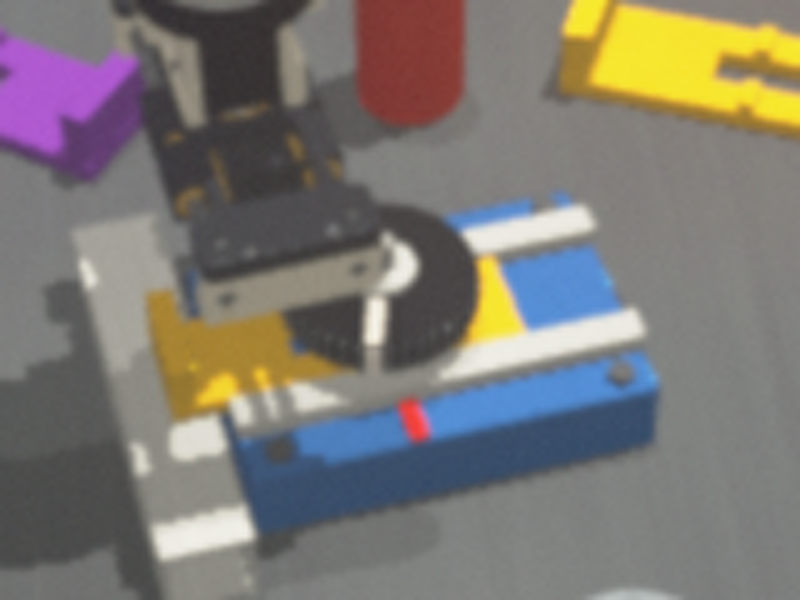

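Emit:
arm_command:
  deltas:
    - {"xyz": [-0.05, 0.6, 0], "turn": 0, "jaw": 255}
    - {"xyz": [-0.05, 1.2, 0], "turn": 0, "jaw": 255}
    - {"xyz": [-0.05, 1.2, 0], "turn": 0, "jaw": 255}

```text
clock: 8.67
position: [0.5282, -0.0597, 0.0711]
ee_rot: [-3.115, -0.301, -0.015]
force: [-6.2, -1.9, 1.8]
width: 0.002
```

```bash
python3 -c "
from h import *
im=save('side','s12.png',(240,160,400,280),5)
s=lambda u,v:(240+(u+.5)/5-.5,160+(v+.5)/5-.5)
print('before',markang(im,*s(373,344),.081))
nxt(73)"
```

```text
before (array([-13.4, -42.1]), np.float64(-17.623017467129756))
t8.72 blk(-53.9,9.7) z71.1  tooly in blk -89.5deg tilt 0.9 F_blk [-7.1 -0.5  1.4] w0.01 j7 -1.40
s 230.0 of 332.0
t8.72 blk(-53.9,9.7) z71.1  tooly in blk -89.5deg tilt 0.9 F_blk [-7.1 -0.5  1.4] w0.01 j7 -1.40
(np.float64(-51.5), np.float64(-0.6), 73) [0.23, 1.03, -0.2]
(np.float64(-51.4), np.float64(-10.6), 73) [0.24, 2.03, -0.21]
(np.float64(-49.5), np.float64(-20.4), 73) [0.42, 3.01, -0.22]
(np.float64(-45.3), np.float64(-29.4), 73) [0.83, 3.92, -0.23]
(np.float64(-39.1), np.float64(-37.3), 73) [1.44, 4.71, -0.23]
```

View pics/s12.png

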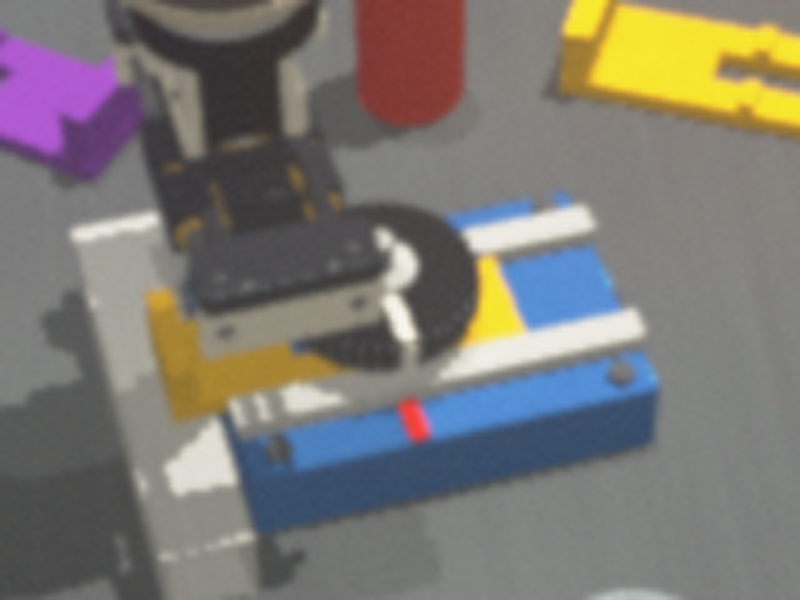

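The mark's end at (408,338) points at the red pointer (414,420), just as at the start. It has come round for the second time, and the strap nose (165,350) has not moved. Next I back off and lift.

Emit:
arm_command:
  deltas:
    - {"xyz": [-0.6, 0, 0], "turn": 0, "jaw": 255}
    - {"xyz": [-0.9, 0, -0.3], "turn": 0, "jaw": 255}
    - {"xyz": [-0.9, 0, -2], "turn": 0, "jaw": 255}
    - {"xyz": [-0.9, 0, -4.5], "turn": 0, "jaw": 255}
    - {"xyz": [-1.5, 0.5, -6], "turn": 0, "jaw": 255}

```text
clock: 9.13
position: [0.5153, -0.0671, 0.1329]
ee_rot: [-3.114, -0.304, -0.02]
force: [0.3, 0.1, 0.5]
width: 0.003
```

```bash
python3 -c "
from h import *
plan([(-130,0,130),(-130,0,54)])"
```

```text
t9.13 blk(-68.0,4.5) z132.9  tooly in blk -89.5deg tilt 1.0 F_blk [0.3 0.  0.5] w0.00 j7 -1.37
(-130, 0, 130) [-6.21, 0.39, 0.2]
(-130, 0, 54) [-6.31, 0.48, 7.8]
```

Emit:
arm_command:
  deltas:
    - {"xyz": [-2, 0.1, 0], "turn": 0, "jaw": 255}
    - {"xyz": [-4, 0.3, 0], "turn": 0, "jaw": 255}
    - {"xyz": [-6.2, 0.4, 0], "turn": 0, "jaw": 255}
    - {"xyz": [-6.2, 0.4, 0], "turn": 0, "jaw": 255}
    - {"xyz": [-6.2, 0.4, 0], "turn": 0, "jaw": 255}

```text
clock: 9.55
position: [0.4547, -0.0837, 0.1324]
ee_rot: [-3.115, -0.302, -0.021]
force: [-0.1, -0.5, 0.7]
width: 0.004
```

```bash
python3 -c "
from h import *
save('side','s13.png',(240,160,400,280),5)
plan([(-130,0,130),(-130,0,54)])"
```

```text
t9.60 blk(-129.5,-0.4) z132.4  tooly in blk -89.5deg tilt 1.1 F_blk [ 0.6 -0.4 -0.1] w0.00 j7 -1.32
(-130, 0, 130) [-0.05, -0.04, 0.24]
(-130, 0, 54) [-0.17, 0.04, 7.84]
```

View pics/s13.png

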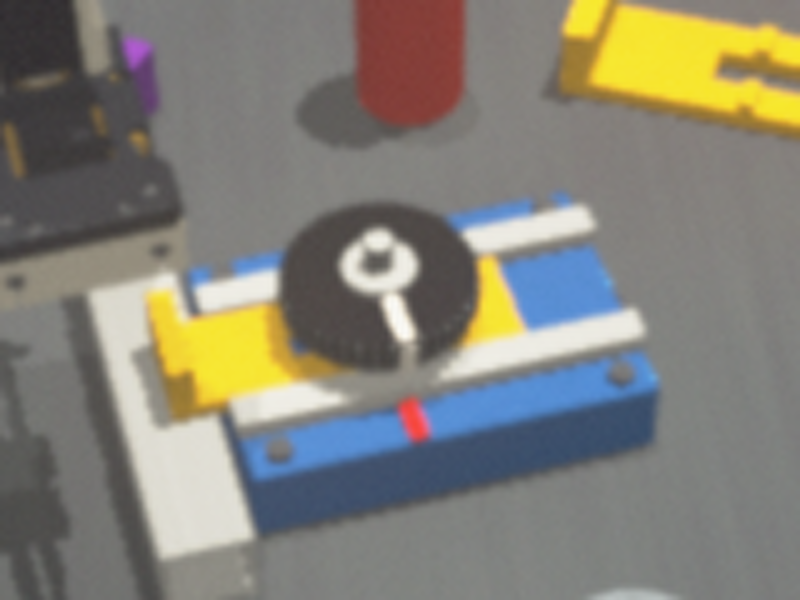

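The mark (405,340) lines up with the pointer, and the strap is still over the tube. Now I descend in front of the nose.

Emit:
arm_command:
  deltas:
    - {"xyz": [-0.2, 0, 3], "turn": 0, "jaw": 255}
    - {"xyz": [-0.2, 0, 6], "turn": 0, "jaw": 255}
    - {"xyz": [-0.2, 0, 7.9], "turn": 0, "jaw": 255}
    - {"xyz": [-0.2, 0, 7.9], "turn": 0, "jaw": 255}
    - {"xyz": [-0.2, 0, 7.9], "turn": 0, "jaw": 255}

```text
clock: 10.02
position: [0.4551, -0.0822, 0.053]
ee_rot: [-3.114, -0.304, -0.02]
force: [0.4, 0.4, 0.7]
width: 0.001
```

```bash
python3 -c "
from h import *
plan([(-112,0,53),(-82,0,53)])"
```

```text
t10.02 blk(-130.0,0.7) z53.0  tooly in blk -89.5deg tilt 1.0 F_blk [0.4 0.3 0.7] w0.00 j7 -1.34
(-112, 0, 53) [1.8, 0.09, 0.02]
(-82, 0, 53) [4.8, 0.12, 0.06]
```

Emit:
arm_command:
  deltas:
    - {"xyz": [0.5, 0, 0], "turn": 0, "jaw": 255}
    - {"xyz": [1.0, 0, 0], "turn": 0, "jaw": 255}
    - {"xyz": [1.5, 0.1, 0], "turn": 0, "jaw": 255}
    - {"xyz": [2.0, 0.1, 0], "turn": 0, "jaw": 255}
    - {"xyz": [2.4, 0.1, 0], "turn": 0, "jaw": 255}

```text
clock: 10.43
position: [0.4793, -0.0787, 0.0539]
ee_rot: [-3.114, -0.304, -0.019]
force: [-3.2, -1.3, 2.2]
width: 0.007
```

```bash
python3 -c "
from h import *
save('side','s14.png',(240,160,400,280),5)
plan([(-82,0,53)])"
```

```text
t10.48 blk(-104.9,-0.2) z53.8  tooly in blk -89.4deg tilt 1.0 F_blk [-1.2 -0.7  0.8] w0.01 j7 -1.35
(-82, 0, 53) [2.28, 0.01, 0.11]
```

View pics/s14.png

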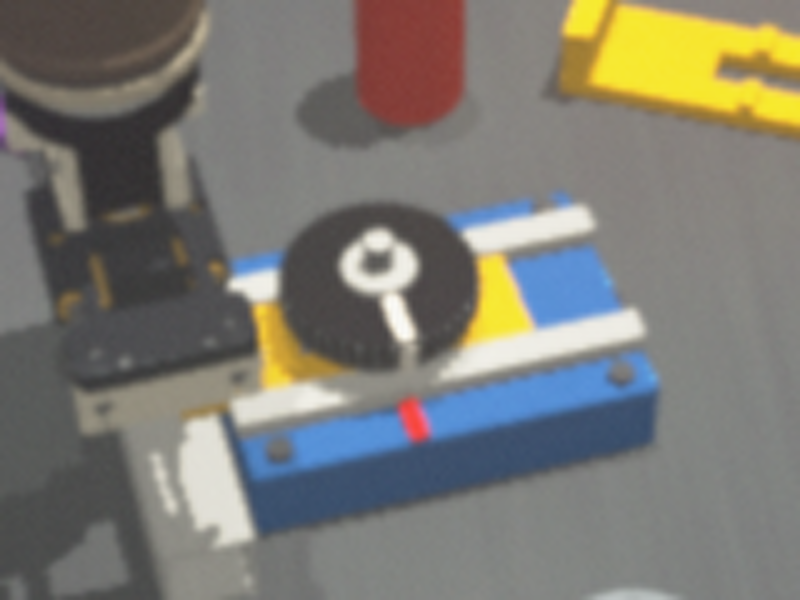

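The strap is sliding: its rear edge moved from (522,330) to (533,327) at only about 3 N. I'll push another 24 mm or so.

Emit:
arm_command:
  deltas:
    - {"xyz": [0.5, 0, 0], "turn": 0, "jaw": 255}
    - {"xyz": [1.0, 0, 0], "turn": 0, "jaw": 255}
    - {"xyz": [1.5, 0, 0.1], "turn": 0, "jaw": 255}
    - {"xyz": [2.0, 0, 0.1], "turn": 0, "jaw": 255}
    - {"xyz": [2.4, 0, 0.1], "turn": 0, "jaw": 255}

```text
clock: 10.9
position: [0.5041, -0.0736, 0.053]
ee_rot: [-3.114, -0.304, -0.02]
force: [-1.7, 0.6, -1.1]
width: 0.004
```

```bash
python3 -c "
from h import *
save('side','s15.png',(240,160,400,280),5)
plan([(-82,0,53)])"
```

```text
t10.95 blk(-79.2,0.3) z53.1  tooly in blk -89.4deg tilt 1.1 F_blk [-0.7 -0.9 -1.8] w0.01 j7 -1.36
(-82, 0, 53) [-0.28, 0.02, 0.0]
```

View pics/s15.png

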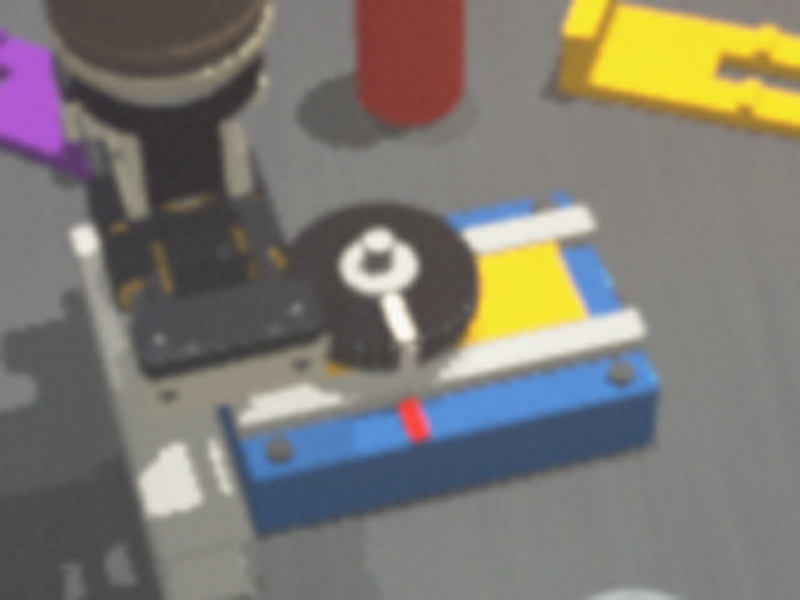

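The strap's rear edge is now at (585,310), so the strap has moved about 30 mm. The ring mark is unchanged. I'll back away and lift.

Emit:
arm_command:
  deltas:
    - {"xyz": [-1, 0, 0], "turn": 0, "jaw": 255}
    - {"xyz": [-2.5, 0, -0.3], "turn": 0, "jaw": 255}
    - {"xyz": [-4.5, 0, -1.5], "turn": 0, "jaw": 255}
    - {"xyz": [-6.5, 0, -4.5], "turn": 0, "jaw": 255}
    - {"xyz": [-8.5, 0, -8], "turn": 0, "jaw": 255}

```text
clock: 11.37
position: [0.4181, -0.0909, 0.1311]
ee_rot: [-3.113, -0.305, -0.017]
force: [0.2, -0.5, 1.7]
width: 0.004
```

Emit:
arm_command:
  deltas:
    - {"xyz": [-1, 0, -3], "turn": 0, "jaw": 255}
    - {"xyz": [-2, 0, -6], "turn": 0, "jaw": 255}
    - {"xyz": [-2, 0, -8], "turn": 0, "jaw": 255}
    - {"xyz": [-2, 0, -8], "turn": 0, "jaw": 255}
    - {"xyz": [-2, 0, -8], "turn": 0, "jaw": 255}

```text
clock: 11.78
position: [0.3982, -0.0962, 0.2119]
ee_rot: [-3.114, -0.305, -0.023]
force: [1.1, 0.5, -0.1]
width: 0.002
```

```bash
python3 -c "
from h import *
state()
im=save('side','s16.png',(240,160,400,280),5)
import pickle;pickle.dump(im,open('side1.pkl','wb'))
T=save('top','t16.png',(270,130,430,250),5);pickle.dump(T,open('top1.pkl','wb'))
print(observe()['dq'].round(3))
"
```

```text
t11.78 blk(-188.4,-2.6) z211.9  tooly in blk -89.4deg tilt 1.1 F_blk [ 1.1  0.3 -0.1] w0.00 j7 -1.26
[-0.001  0.019  0.001  0.003 -0.001  0.004  0.001]
```

View pics/s16.png

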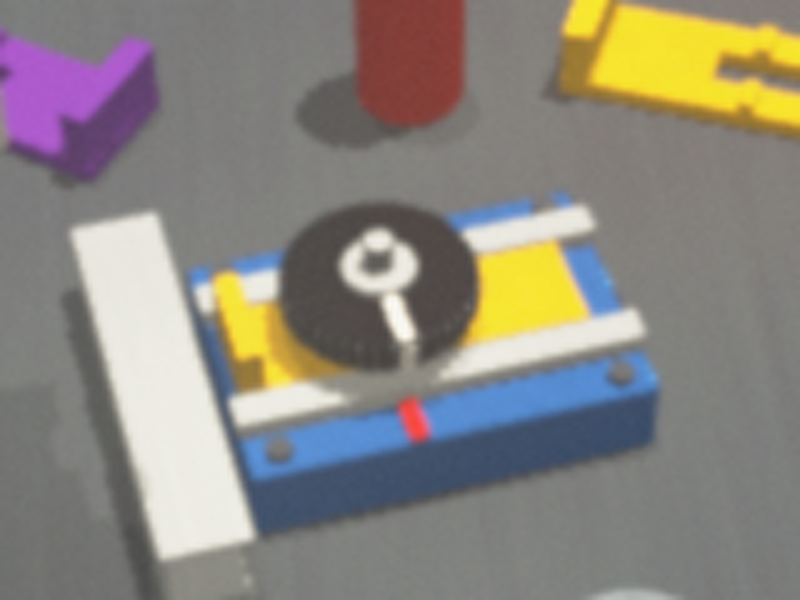

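View pics/t16.png

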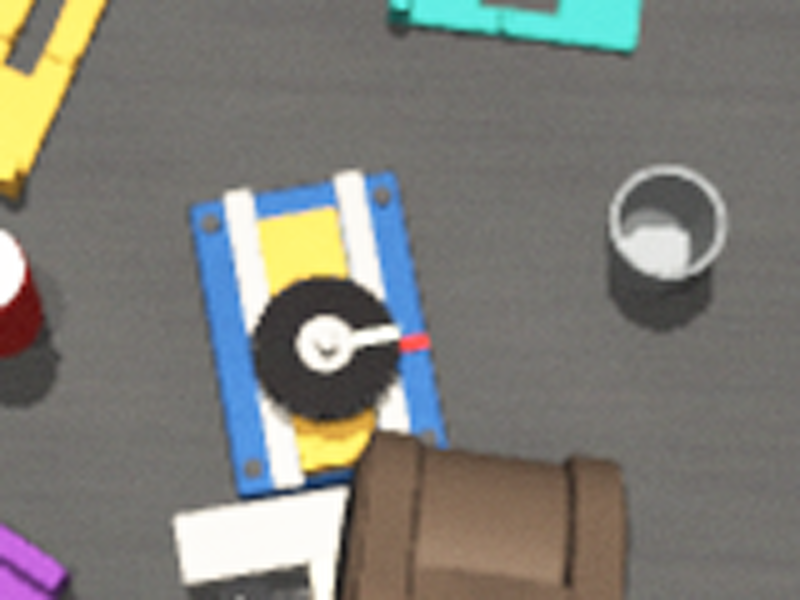

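The nose (240,340 in the side crop) stands clear behind the tube, the mark (405,340) is at the pointer, and the tube is at the same pixels as before. I'll check this in numbers.

```bash
python3 -c "
from h import *
import pickle
S=pickle.load(open('side1.pkl','rb'))
s=lambda u,v:(240+(u+.5)/5-.5,160+(v+.5)/5-.5)
print('nose front top',[blk(wz(S,*s(*p),.072)).round(1) for p in((216,278),(240,362))])
print('tube rear edge',[blk(wz(S,*s(*p),.039)).round(1) for p in((157,212),(254,540))])
print('mark',markang(S,*s(407,338),.081))
S0=pickle.load(open('side0.pkl','rb'))
for n,r in (('can',(300,120,345,195)),('cup',(340,270,395,330)),('hammer',(185,360,335,400)),('tube ends',(250,200,262,215))):
  a,b,c,d=r;print(n,np.abs(S['frame'][b:d,a:c].astype(int)-S0['frame'][b:d,a:c]).mean().round(1))
"
```

```text
nose front top [array([-67.4,  22.9]), array([-68.5, -28.2])]
tube rear edge [array([-79.6, 103.9]), array([-80.5, -97.1])]
mark (array([  1.4, -42.8]), np.float64(1.8423683848329375))
can 7.0
cup 6.7
hammer 7.0
tube ends 7.5
```

The nose front is at block x = -68 and the tube's rear edge is at -80, so there is 12 mm of clearance. The mark is within 2° of the pointer. Handing in.

```bash
python3 -c "
from cell import sign_off
print(sign_off())"
```

```text
the job is handed in; nothing more can be done
None
```

The tube is free. I rolled the locking ring loose by two full turns with the closed fingertips against its rim, then slid the yellow strap back about 31 mm with a push of about 3 N. I backed off clear of everything and handed the job in at about 12 s on the robot's clock; `sign_off` gives no verdict.

Last checks from the pictures:
- **Ring:** the white line is within 2° of the red pointer for the second time. It didn't move when the strap was pushed.
- **Strap:** the front of the nose is at block x ≈ -68 mm and the tube's rear edge at ≈ -80 mm, so it clears by about 12 mm. The strap looks flat between its rails.
- **Other things:** the tube, can and cup look unmoved in the pictures. I compared the can, cup, hammer and one end of the tube with the first picture by pixel difference only, and all four gave a similar small value, 6.7 to 7.5 grey levels.

Two things went differently from plan. Two early move calls were refused because they left out "turn", and nothing moved. The fingertips also turned out thinner than the 38 mm I had worked out, so I found the rim by feel.

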